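# Clear the thinner bottle and set the enamel dispenser

## Task

A tall bottle of thinner is standing in the way of the dial on the enamel dispenser. First move the bottle onto the cork pad in the tray, set down upright and gently, not dropped, and fully on the pad; then turn the dial so that its white end points at the red triangle. Do not knock the bottle over, and leave the jars, medals and brush cup where they are.

Things in the scene. Friction and masses are not known exactly. Their poses are not given: they have to be found in the camera images.
- dial_grip (a point): Centre of the black dial's grip bar, on the turning axis, 30 mm out from the panel. Bar: 56 long, 14 thick, 7.5 to 36.5 above the panel, on a round skirt of diameter 64. Axes: z = turning axis, out of the sloped panel, 35 degrees from vertical, leaning to the panel's front; x = along the bar to its pointing end (white stripe on top, white end). It stays where it is left (friction 0.05 N m).
- dial_pointer (a point): Point that the dial's white end points at: 45 mm from the turning axis along the bar, 3 mm above the panel; turns with the dial
- index_mark (a point): Centre of the red triangle (18 mm long, 14 mm wide, point inwards) on the white scale around the dial: 45 mm from the turning axis, 3 mm above the panel. Axes as for the dial. It only marks the setting; it is set differently each time and cannot be touched.
- dial (a joint): Dial angle (rad): 0 = pointing straight up the slope, grows clockwise seen looking onto the panel; range -2.2 to 2.2
- console: The enamel dispenser, fixed: a wedge-shaped white box, 200 deep (x), 200 wide (y); front edge 50 high at x = -100, from there a blue panel rises at 35 degrees to 134 high at x = +20, flat top to x = +100. Origin: centre of the underside; x points from the front to the back, z up. The dial's axis meets the panel at (-40, 0, 92).
- bottle: Tall amber glass bottle of thinner with yellow label, loose, 0.17 to 0.35 kg, standing on the table close in front of the dispenser: body diameter 54 up to 115, then narrowing to a neck; white cap of diameter 30 from 148 to 180 above the underside, good to pinch from above. Origin: centre of the underside; z along the bottle
- tray: Low aluminium tray, fixed, 240 (x) by 130 (y), rim 16 high, floor 4 thick. Origin: centre of the underside. The cork pad is on its end nearer the robot (-x), two jars stand in the other end.
- pad (a point): Centre of the top of the round cork pad in the tray: diameter 90, its top 7 mm above the table; x and y as the tray's
- board: Bystander, fixed: green glass board 240 by 150 by 6 with a white sheet, medals on it; to one side of the dispenser, the tray to the other. Origin: centre of the underside
- brush_cup: Bystander: white cup, diameter 68, 85 high, brush handles stand out of it up to 175 high. Origin: centre of the underside
- jar_red: Bystander: small red enamel jar with white lid, diameter 45, 54 high, in the tray. Origin: centre of the underside
- jar_blue: Bystander: small blue enamel jar with white lid, diameter 45, 54 high, in the tray. Origin: centre of the underside
- jar_green: Bystander: small green enamel jar with white lid, diameter 45, 54 high, on the table in front of the dispenser, to one side of the bottle. Origin: centre of the underside
- medal0: Bystander: gold medal 40 mm across, 5 thick, lying on the board. Origin: centre of the underside
- medal1: Bystander: gold medal 40 mm across, 5 thick, lying on the board. Origin: centre of the underside
- medal2: Bystander: gold medal 40 mm across, 5 thick, lying on the board. Origin: centre of the underside
- medal3: Bystander: gold medal 40 mm across, 5 thick, lying on the board. Origin: centre of the underside
There are look-alikes about, which are no part of the job. Several things look just like the bottle: the one meant starts farthest to the robot's right.

How it is judged:
On the way, in this order (a step that is already met when the one before it is completed fails the run):
1. the bottle stands on the cork pad, upright and let go (horizontal distance between bottle and pad below 0.022 m and z of bottle in the frame of pad between -0.004 and 0.006 m and angle between bottle's own z axis and vertical below 0.1 rad and linear speed of bottle below 0.03 m/s and contact force between the fingers and bottle below 0.05 N), for 0.2 s.
2. the dial points at the red triangle (distance between dial_pointer and index_mark below 0.0065 m and velocity of joint dial between -0.1 and 0.1 rad/s), for 0.2 s.
At the end, for the whole second after the job is handed in: The bottle stands upright (within 0.1 rad), let go and at rest on the cork pad, its axis within 22 mm of the pad's centre, and the dial is at rest with its pointer within 6.5 mm (about 8 degrees) of the centre of the red triangle (all of step 1 and all of step 2); the robot touches nothing.
It fails at once if the bottle is tipped by more than 0.6 rad (angle between bottle's own z axis and vertical above 0.6 rad).
It fails at once if the bottle is dropped or thrown (faster than 0.65 m/s, a fall of about 20 mm, out of the fingers) (linear speed of bottle above 0.65 m/s and contact force between the fingers and bottle below 0.05 N).
It fails at once if a jar, a medal or the brush cup is moved by more than 25 mm (distance of any of jar_red, jar_blue, jar_green, medal0, medal1, medal2, medal3, brush_cup from where it was at the start of the episode above 0.025 m).
It also fails if it takes over 53 s, if anything falls off the work surface, if the arm or the gripper's body presses on something with over 40 N, if the wrist force passes 120 N, or if a joint passes its speed limit or range.

## Robot

A 6-joint arm with a two-finger parallel gripper is mounted at the origin on the work surface. World frame = base frame: x ahead of the robot, y to its left, z up, the work surface at z = 0. Lengths are in m, angles in rad, forces in N, time in s.
With the tool pointing down it reaches from about 0.35 to 0.85 m from the base axis. Payload 8.1 kg.
Tool frame: the origin (TCP) lies midway between the tips of the shut fingers; the grasp point (between the pads) lies 19 mm behind it; z points along the fingers, y is the direction in which the jaws open and shut (so a half turn about z gives the same grasp; the last joint's range is limited). The gripper opens to 93 mm and grips with 3 to 60 N. Pads are 15 mm wide; open, the fingers measure 128 mm over their backs; the gripper's body (75 mm by 188 mm) begins 65 mm behind the grasp point.
Start: joints at [-0.085, 0.13, 1.488, -0, 1.523, -0.085], TCP at [0.6, 0, 0.219] pointing down, gripper open.
Joint ranges: [-2.96, 2.96], [-0.89, 2.26], [0.02, 2.5], [-1.34, 4.48], [0, 2.73], [-2.66, 2.66]. Speed limits (rad/s): [2.39, 2.39, 2.79, 3.14, 3.14, 3.14].

## Interface

Orientations are given as a rotation vector (axis times angle).
In Python, from plant import robot gives the robot as it stands. The module is installed in compiled form; this text tells all that it offers.
- The arm moves only by the shell command python3 -m pendant 'ROWS' [FORCE]. ROWS is JSON, a list of rows, each an object with "translation": the shift along the tool's x, y, z in mm, a list of three; "twist": the turn, a rotation vector about the tool's x, y, z in rad, a list of three; "grip": the opening, from -1 (shut) to 1 (fully open). A call has exactly 10 rows; each row shifts and turns the pose as measured when the row begins, along the tool's axes as they then stand; what a row does not reach is not made up. A row lasts 1/10 s, in which the tool goes at most 50 mm and 8.59 degrees, less where a joint would pass 70% of its speed; a pose out of reach is approached as far as the arm can. A call is refused whole if a number of a shift passes 50 or a number of a turn 0.15, either way. A call with a gripper value outside its range is refused whole. The fingers move at their own pace and stop on an object; FORCE is the grip in N (left out, the last holds). Time passes only in rows, so rows that do not move let the fingers close, or fill a call up. It gives the time, the measured TCP pose, the force and the opening at its end, in the units of the state.
- robot.read_state(): the state, without advancing time (a new reading comes with each control period).
- robot.read_camera(name): name is "scene" or "side" or "wrist"; returns (picture, depth): 400x640x3 uint8, red, green, blue; 400x640 float32, m along the optical axis (not along the pixel's ray), 0 where there is no reading.
- robot.camera_info(name): a dict with "vertical_fov" (degrees; the focal length in pixels is half the picture's height over the tangent of half this angle, whatever the lens; pixels are square), "cx", "cy" (the principal point, pixels), "cam_to_world" (4x4, takes a point from camera to world coordinates). Camera axes: x right, y up, looking along -z (the intrinsics and any distortion apply to the point x, -y, -z); pixel columns grow to the right and rows downward; lengths in m; the calibration is good to about 2 mm. A picture is of the moment at which its call begins: read the wrist's pose just before it. camera_info takes no time and is no camera call; for the wrist camera it gives the pose at the moment of the call.
- robot.close_job(): hands the job in, once; it reports no verdict.
The state is a dict: "t": time; "q": joint angles; "dq": joint speeds; "joint_torque": joint torques, N m; "tool_pos": TCP position; "orientation": TCP orientation; "force": force on the tool from outside, world axes, zero at the start; "wrist_torque": the same for the moment, N m; "opening": finger opening in m.
Only numpy, scipy, OpenCV 4.12 (cv2) and the standard library are available. Lean on these libraries where they do the work, as an engineer would, in place of code of your own. Each camera call takes 0.05 s, during which the arm holds its last target. There are 200 camera calls.

## Working session

There is one attempt and no reset: what is moved stays moved. The work goes in short steps, Python scripts to look and compute and a shell command to move; the robot and the scene stay as the last step left them, time stands still between calls to the robot, and variables do not carry over. Pictures are saved under pics/ and viewed, about 8 in all and at most 12, crops included, and the job is handed in when it is done.

```bash
mkdir -p pics; cat > h.py <<'E'
import numpy as np, cv2
from plant import robot
def grab(n,save=None):
    ci=robot.camera_info(n); im,d=robot.read_camera(n)
    np.savez(f'{n}.npz',im=im,d=d,T=ci['cam_to_world'],f=200/np.tan(np.radians(ci['vertical_fov'])/2),cx=ci['cx'],cy=ci['cy'])
    if save: cv2.imwrite('pics/'+save,im[:,:,::-1])
    return ci
def load(n): return dict(np.load(f'{n}.npz'))
def cloud(c):
    v,u=np.mgrid[0:400,0:640]; d=c['d']
    P=np.stack([(u-c['cx'])/c['f']*d,-(v-c['cy'])/c['f']*d,-d],-1)
    return P@c['T'][:3,:3].T+c['T'][:3,3]
def ray(c,u,v,z):
    r=c['T'][:3,:3]@np.array([(u-c['cx'])/c['f'],-(v-c['cy'])/c['f'],-1]); o=c['T'][:3,3]
    return o+r*(z-o[2])/r[2]
E
python3 - <<'E'
from h import *
for n in('scene','side'):
    ci=grab(n,n+'1.png'); print({k:v for k,v in ci.items()})
a=[cv2.imread(f'pics/{n}1.png') for n in('scene','side')]
print(robot.read_state())
E
```

```text
{'vertical_fov': 53.86993062636533, 'cx': 318.2211853433659, 'cy': 198.27690600671562, 'cam_to_world': array([[-0.14996674, -0.75147893,  0.64248689,  1.14644102],
       [ 0.98855273, -0.10310043,  0.11015357,  0.11956021],
       [-0.01653741,  0.65165153,  0.75833818,  0.90564127],
       [ 0.        ,  0.        ,  0.        ,  1.        ]])}
{'vertical_fov': 42.89855068970015, 'cx': 315.9392783409542, 'cy': 204.64315373158396, 'cam_to_world': array([[-0.99535974,  0.0621448 , -0.07346442,  0.40324632],
       [-0.09468174, -0.49640831,  0.86291029,  0.95842721],
       [ 0.01715704,  0.86586189,  0.49998882,  0.66440758],
       [ 0.        ,  0.        ,  0.        ,  1.        ]])}
{'t': 0.1, 'q': array([-8.53912337e-02,  1.31080340e-01,  1.48917760e+00, -3.23332415e-05,
        1.52299352e+00, -8.54304736e-02]), 'dq': array([-0.00024028, -0.00259251, -0.0027383 ,  0.00025489,  0.00030962,
        0.00013142]), 'joint_torque': array([ 2.89806376e-03, -5.61339462e+01, -4.93095982e+01,  7.72326719e-02,
        2.89617141e-02, -2.83941080e-05]), 'tool_pos': array([5.99484177e-01, 5.95211376e-05, 2.17691549e-01]), 'orientation': array([-2.22051341e+00, -2.22060403e+00,  1.71668838e-03]), 'force': array([-0.20329258,  0.21025252, -0.73738659]), 'wrist_torque': array([ 0.02346531,  0.02445847, -0.00936342]), 'opening': 0.09346195802975092}
```

View pics/scene1.png

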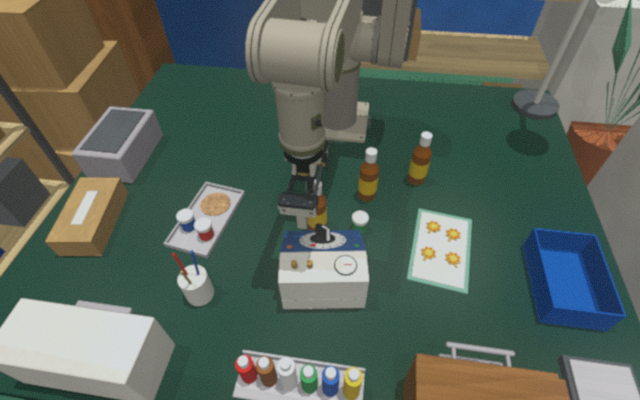

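View pics/side1.png

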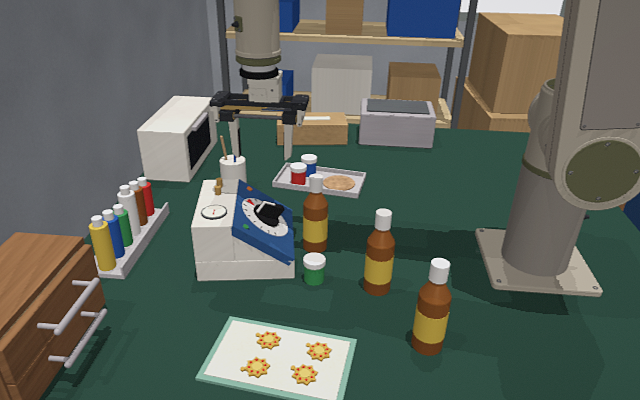

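The scene view looks back at the robot. The bottles' caps are at (371,155) and (426,138), and the third is hidden behind the gripper. In the side view the target bottle's cap is at (316,183), its pad is at (338,183) and the dial is at (266,215). Next I'll measure them.

```bash
python3 - <<'E'
from h import *
np.set_printoptions(precision=4,suppress=True)
for n,caps in(('side',[(316,184),(384,218),(440,270)]),('scene',[(371,155)])):
    c=load(n);P=cloud(c)
    hsv=cv2.cvtColor(c['im'],cv2.COLOR_RGB2HSV)
    for u,v in caps: print(n,'cap',P[v-3:v+4,u-3:u+4].reshape(-1,3).mean(0))
    H,S,V=[hsv[...,i].astype(int) for i in range(3)]
    # cork
    m=(H>5)&(H<20)&(S>60)&(V>90)&(P[...,2]<.03)&(P[...,2]>-.02)&(P[...,1]<-.05)
    print('cork',m.sum(),np.median(P[m],0),P[m].min(0),P[m].max(0))
    # bottle points
    m=(P[...,2]>.02)&(P[...,2]<.115)&(H<30)&(S>120)&(P[...,0]>.2)&(P[...,0]<.75)&(P[...,1]<.06)&(P[...,1]>-.08)
    print('amber',m.sum(),np.median(P[m],0),P[m].min(0),P[m].max(0))
    # blue panel
    m=(H>100)&(H<125)&(S>120)&(P[...,2]>.03)&(P[...,2]<.16)&(abs(P[...,1])<.2)&(P[...,0]>.4)&(P[...,0]<.9)
    X=P[m];o=X.mean(0);w=np.linalg.svd(X-o,full_matrices=False)[2][2];w*=np.sign(w[2]);print('panel',m.sum(),o,w,np.degrees(np.arctan2(w[1],w[0])),np.degrees(np.arccos(w[2])), X.min(0),X.max(0))
    # tray: grey, z .01-.03
    m=(S<60)&(P[...,2]>.011)&(P[...,2]<.022)&(P[...,1]<-.1)&(P[...,0]<.85)&(P[...,1]>-.5)
    r=cv2.minAreaRect(P[m][:,:2].astype(np.float32)); print('tray',m.sum(),r)
    m=(H>40)&(H<85)&(S>100)&(V>60)&(P[...,2]>.02)
    print('green',m.sum(),np.median(P[m],0) if m.any() else 0)
    for k,nm,mm in((0,'red',(H<8)|(H>172)),(1,'tri',(H<8)|(H>172))):
        m=mm&(S>150)&(V>90)&(P[...,0]>.55)&(P[...,0]<.85)&(abs(P[...,1])<.12)
        print(nm,m.sum(),np.argwhere(m)[:,::-1].mean(0) if m.any() else 0)
    x=c['im'][170:300,180:340] if n=='side' else c['im'][200:320,260:420]
    cv2.imwrite(f'pics/crop_{n}.png',cv2.resize(x[:,:,::-1],None,fx=4,fy=4,interpolation=2))
E
```

```text
side cap [0.4809 0.0536 0.188 ]
side cap [0.3455 0.1458 0.1741]
side cap [0.2634 0.3091 0.1852]
cork 2452 [ 0.1792 -1.2366  0.0026] [-0.3536 -1.7553 -0.02  ] [ 0.9053 -0.0531  0.0299]
amber 877 [0.4841 0.0247 0.0693] [ 0.4603 -0.0388  0.02  ] [0.6364 0.0343 0.115 ]
panel 2322 [0.619  0.0762 0.0885] [-0.0385  0.0298  0.9988] 142.23743105822032 2.7918571171439717 [ 0.5189 -0.0769  0.03  ] [0.9    0.1441 0.1341]
tray 363 ((0.3511037528514862, -0.262834757566452), (0.1899397075176239, 0.6781651377677917), 75.75446319580078)
green 553 [0.8929 0.069  0.0562]
red 15 [247.6    202.3333]
tri 15 [247.6    202.3333]
scene cap [0.3562 0.1313 0.1751]
cork 2412 [-0.1693 -1.2313  0.0079] [-0.7425 -1.5051 -0.0198] [ 0.9052 -0.0652  0.03  ]
amber 247 [0.5077 0.0114 0.0678] [ 0.4869 -0.0221  0.0204] [0.5591 0.0274 0.1147]
panel 502 [0.5852 0.0548 0.0896] [-0.492  -0.081   0.8668] -170.6543171378969 29.911420168449474 [ 0.5186 -0.0733  0.0489] [0.8981 0.1361 0.1312]
tray 506 ((0.5712111592292786, -0.31887882947921753), (0.3980816900730133, 0.17494550347328186), 2.6305902004241943)
green 498 [0.9247 0.1196 0.0899]
red 1 [313. 245.]
tri 1 [313. 245.]
```

View pics/crop_side.png

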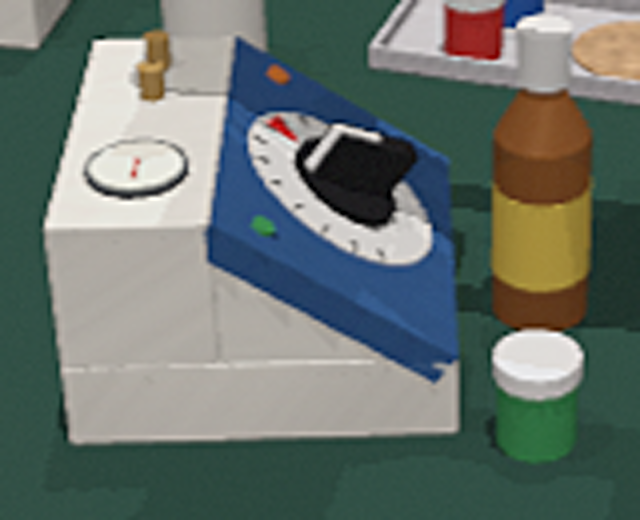

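```bash
python3 - <<'E'
from h import *
np.set_printoptions(precision=4,suppress=True)
for n in('side','scene'):
    c=load(n);P=cloud(c);hsv=cv2.cvtColor(c['im'],cv2.COLOR_RGB2HSV);H,S,V=[hsv[...,i].astype(int) for i in range(3)]
    rough=np.array([ray(c,u,v,.007)[:2] for v in range(400) for u in range(640)]).reshape(400,640,2)
    m=((H>5)&(H<20)&(S>60)&(V>90)&(rough[...,0]>.4)&(rough[...,0]<.8)&(rough[...,1]<-.15)&(rough[...,1]>-.5)).astype(np.uint8)
    cs=max(cv2.findContours(m,0,2)[0],key=cv2.contourArea); e=cv2.fitEllipse(cs); print(n,'pad px',e[0],cv2.contourArea(cs),ray(c,*e[0],.007))
    w=rough[cs[:,0,1],cs[:,0,0]]; print(' pad circle',cv2.minEnclosingCircle(w.astype(np.float32)))
    # bottle amber+label axis: pixel columns of label
    m=((H<32)&(S>110)&(P[...,0]>.44)&(P[...,0]<.53)&(P[...,1]>-.05)&(P[...,1]<.06)&(P[...,2]>.015)&(P[...,2]<.11))
    for v in np.unique(np.argwhere(m)[:,0])[::6]:
        u=np.where(m[v])[0]; print(v,u.min(),u.max(),P[v,u].mean(0).round(3),end=' ; ')
    # blue panel
    m=(H>100)&(H<125)&(S>120)&(P[...,2]>.05)&(P[...,2]<.133)&(P[...,0]>.5)&(P[...,0]<.68)&(abs(P[...,1]-.0)<.15)
    X=P[m]
    for _ in range(4):
        o=np.median(X,0);w=np.linalg.svd(X-X.mean(0),full_matrices=False)[2][2];w*=np.sign(w[2]);r=(X-X.mean(0))@w;X=X[abs(r)<max(.003,np.percentile(abs(r),80))]
    print('\npanel',len(X),X.mean(0),w,X.min(0),X.max(0))
c=load('side')
print('cap top z=.18',ray(c,316.2,177.5,.18), 'bottom',ray(c,316,250,0))
E
```

```text
side pad px (338.6848449707031, 182.5349578857422) 331.0 [ 0.4484 -0.3072  0.007 ]
 pad circle ((0.44783079624176025, -0.30830320715904236), 0.045614682137966156)
205 327 327 [ 0.461 -0.003  0.108] ; 211 304 326 [0.484 0.023 0.107] ; 217 303 326 [0.486 0.023 0.091] ; 223 303 326 [0.485 0.024 0.077] ; 229 303 326 [0.485 0.023 0.061] ; 235 303 326 [0.485 0.023 0.045] ; 241 303 325 [0.486 0.024 0.029] ; 247 308 318 [0.485 0.028 0.016] ; 
panel 1488 [0.592  0.0534 0.0928] [-0.5652 -0.0887  0.8202] [ 0.5189 -0.0715  0.0501] [0.6653 0.1439 0.1327]
scene pad px (215.063232421875, 203.83139038085938) 474.0 [ 0.4487 -0.3135  0.007 ]
 pad circle ((0.447309672832489, -0.3137165904045105), 0.04398875683546066)
206 325 325 [0.494 0.025 0.108] ; 212 317 326 [0.504 0.017 0.092] ; 218 307 326 [0.506 0.004 0.067] ; 224 308 325 [ 0.506 -0.001  0.039] ; 
panel 494 [0.5847 0.0542 0.09  ] [-0.5666 -0.0911  0.8189] [ 0.5188 -0.0733  0.05  ] [0.6578 0.1361 0.1312]
cap top z=.18 [0.4847 0.009  0.18  ] bottom [0.4813 0.0159 0.    ]
```

```bash
python3 -m pendant '[{"translation":[1,-20,0],"twist":[0,0,0],"grip":1},{"translation":[1,-20,0],"twist":[0,0,0],"grip":1},{"translation":[1,-20,0],"twist":[0,0,0],"grip":1},{"translation":[1,-20,0],"twist":[0,0,0],"grip":1},{"translation":[1,-20,0],"twist":[0,0,0],"grip":1},{"translation":[1,-16,0],"twist":[0,0,0],"grip":1},{"translation":[0,0,0],"twist":[0,0,0],"grip":1},{"translation":[0,0,0],"twist":[0,0,0],"grip":1},{"translation":[0,0,0],"twist":[0,0,0],"grip":1},{"translation":[0,0,0],"twist":[0,0,0],"grip":1}]' 20
python3 - <<'E'
from h import *
ci=grab('wrist','w1.png');print(ci); grab('scene')
E
```

```text
t: 1.1
tool_pos: [0.4781, 0.0063, 0.2131]
orientation: [-2.217, -2.216, 0.009]
force: [-0.4, 0.8, -0.1]
opening: 0.093
{'vertical_fov': 58.50473850770181, 'cx': 314.42247108908504, 'cy': 197.43835824557078, 'cam_to_world': array([[ 9.99970920e-01, -8.45578665e-04,  7.57917670e-03,
         4.79850403e-01],
       [-9.68848877e-04,  9.71695506e-01,  2.36234853e-01,
         7.20491830e-02],
       [-7.56440708e-03, -2.36235326e-01,  9.71666430e-01,
         3.78362182e-01],
       [ 0.00000000e+00,  0.00000000e+00,  0.00000000e+00,
         1.00000000e+00]])}
```

View pics/w1.png

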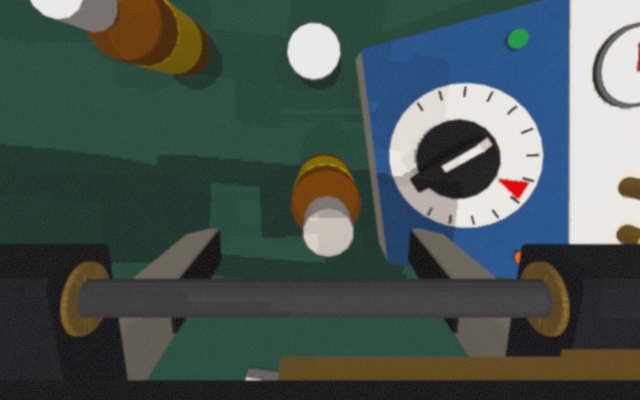

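The wrist view shows the cap top at about (328,232), the dial centred near (466,155), its white end up-right at (489,143) and the red triangle at (514,187).

```bash
cat > m.py <<'E'
from h import *
np.set_printoptions(precision=4,suppress=True)
c=load('wrist');P=cloud(c);hsv=cv2.cvtColor(c['im'],cv2.COLOR_RGB2HSV);H,S,V=[hsv[...,i].astype(int) for i in range(3)]
def big(m,n=''):
    cs=max(cv2.findContours(m.astype(np.uint8),0,2)[0],key=cv2.contourArea); return cs
blue=(H>100)&(H<125)&(S>120)&(P[...,2]>.05)&(P[...,2]<.133)&(P[...,0]>.5)
X=P[blue]
for _ in range(5):
    o=X.mean(0);w=np.linalg.svd(X-o,full_matrices=False)[2][2];w*=np.sign(w[2]);r=(X-o)@w;X=X[abs(r)<max(.002,np.percentile(abs(r),85))]
print('panel',len(X),o,w,'tilt',np.degrees(np.arccos(w[2])),'az',np.degrees(np.arctan2(-w[1],-w[0])))
az=np.arctan2(-w[1],-w[0]); t=np.radians(35)
nz=np.array([-np.sin(t)*np.cos(az),-np.sin(t)*np.sin(az),np.cos(t)]); up=np.array([np.cos(t)*np.cos(az),np.cos(t)*np.sin(az),np.sin(t)]); rt=np.cross(up,nz)
def hit(u,v,h):
    d=c['T'][:3,:3]@np.array([(u-c['cx'])/c['f'],-(v-c['cy'])/c['f'],-1]); q=c['T'][:3,3]; return q+d*(((o+h*nz)-q)@nz)/(d@nz)
def px(m): # centroid of biggest blob
    M=cv2.moments(big(m)); return M['m10']/M['m00'],M['m01']/M['m00']
dist=(P-o)@nz
E
cat > m1.py <<'E'
from m import *
u,v=np.meshgrid(np.arange(640),np.arange(400))
cap=(S<40)&(V>120)&(abs(u-328)<45)&(v>200)&(v<262)&(P[...,2]>.13)
cs=big(cap); print('cap blob',cv2.boundingRect(cs),'topz',P[228:236,322:334].reshape(-1,3).mean(0))
top=cap&(abs(P[...,2]-.18)<.008); e=px(top); print('top',e,ray(c,*e,.18), cv2.boundingRect(big(top)))
red=((H<6)|(H>174))&(S>150)&(V>90)&(u>440)&(u<560)&(v>100)&(v<240); cs=big(red); t3=cv2.minEnclosingTriangle(cs)[1]; print('tri',t3.reshape(-1,2),px(red))
# scale: outer ellipse of (white|black|red) inside: complement of blue
nb=~((H>100)&(H<125)&(S>90)); box=nb&(u>370)&(u<560)&(v>70)&(v<240); cs=big(box);e=cv2.fitEllipse(cv2.convexHull(cs));print('scale ell',e,'center',hit(*e[0],.002))
C=hit(*e[0],.002)
st=(S<45)&(V>140)&(np.hypot(u-466,v-157)<48)&(dist>.02); r=cv2.minAreaRect(big(st)); b=cv2.boxPoints(r);print('stripe',r)
def ang(p): d=p-C; return np.degrees(np.arctan2(d@rt,d@up)),np.hypot(d@rt,d@up)
tp=[hit(*x,.003) for x in t3.reshape(-1,2)]; print('tri ang',ang(np.mean(tp,0)),[ang(x) for x in tp])
for x in b: p=hit(*x,.0365); d=p-C; print('stripe corner',d@rt,d@up)
print('C',C,'up',up,'rt',rt,'nz',nz)
E
python3 m1.py
```

```text
panel 25672 [0.5993 0.0618 0.0992] [-0.5671 -0.092   0.8185] tilt 35.06737433287896 az 9.210232898403058
cap blob (304, 201, 49, 56) topz [0.486 0.003 0.179]
top (327.835436382755, 230.7458815282159) [0.4861 0.0038 0.18  ] (304, 205, 49, 52)
tri [[528.0145 182.3768]
 [497.5714 178.5714]
 [517.7692 198.7692]] (514.7903109182935, 186.73318872017353)
scale ell ((465.68341064453125, 154.922607421875), (145.8979034423828, 155.04185485839844), 90.69770050048828) center [0.5965 0.0381 0.0971]
stripe ((464.9533386230469, 156.9229736328125), (9.590607643127441, 50.06927490234375), 58.81502914428711)
tri ang (np.float64(38.01055208575998), np.float64(0.04184629892351652)) [(np.float64(28.45751622421569), np.float64(0.0476302508810413)), (np.float64(41.36736426012417), np.float64(0.029325941974827272)), (np.float64(45.16520678184027), np.float64(0.049680369208552635))]
stripe corner 0.0007701303363379774 -0.008948205407979375
stripe corner -0.015555331924813637 0.020462482511592665
stripe corner -0.009830984976762725 0.023238728206540812
stripe corner 0.0069809687985591265 -0.005880974834887448
C [0.5965 0.0381 0.0971] up [0.8086 0.1311 0.5736] rt [ 0.1601 -0.9871  0.    ] nz [-0.5662 -0.0918  0.8192]
```

```bash
cat > m2.py <<'E'
from m import *
u,v=np.meshgrid(np.arange(640),np.arange(400))
def pl(p,h): q=hit(*p,h)-o; return q@rt,q@up
nb=~((H>100)&(H<125)&(S>90)); box=nb&(dist>-.01)&(u>375)&(u<560)&(v>75)&(v<238)
for name,mask,h in(('scale',box,.001),('skirt',(V<70)&box&(np.hypot(u-460,v-158)<60),.0075)):
    A=np.array([pl(x[0],h) for x in cv2.convexHull(big(mask))])
    for _ in range(4):
        s=np.linalg.lstsq(np.c_[2*A,np.ones(len(A))],(A**2).sum(1),rcond=None)[0];R=np.sqrt(s[2]+s[0]**2+s[1]**2);r=np.hypot(*(A-s[:2]).T)-R;A=A[abs(r)<max(.0015,np.percentile(abs(r),85))]
    print(name,s[:2],R,len(A),abs(r).max())
    if name=='scale': C2=s[:2]
red=((H<6)|(H>174))&(S>150)&(V>90)&(u>440)&(u<560)&(v>100)&(v<240)
t=np.array([pl(x,.003) for x in cv2.minEnclosingTriangle(big(red))[1].reshape(-1,2)])-C2
print('tri r,deg',np.hypot(*t.T),np.degrees(np.arctan2(t[:,0],t[:,1])),'px centroid',[f(*(np.array(pl(px(red),.003))-C2)) for f in(np.hypot,lambda a,b:np.degrees(np.arctan2(a,b)))])
st=(S<45)&(V>140)&(np.hypot(u-466,v-157)<48)&(dist>.02)
b=np.array([pl(x,.0365) for x in cv2.boxPoints(cv2.minAreaRect(big(st)))])-C2; print('stripe',b)
print('axis at panel',o+C2[0]*rt+C2[1]*up)
E
python3 m2.py
```

```text
panel 25672 [0.5993 0.0618 0.0992] [-0.5671 -0.092   0.8185] tilt 35.06737433287896 az 9.210232898403058
scale [ 0.0259 -0.014 ] 0.05869660228995573 59 0.0002710499880139508
skirt [ 0.025  -0.0128] 0.030368693631035067 19 0.0002907794349181654
tri r,deg [0.0531 0.0337 0.0533] [21.81   29.1529 37.2429] px centroid [np.float64(0.046725597241148595), np.float64(29.375099863496025)]
stripe [[-0.0022 -0.0016]
 [-0.0185  0.0279]
 [-0.0128  0.0306]
 [ 0.004   0.0015]]
axis at panel [0.5921 0.0344 0.0912]
```

```bash
python3 -m pendant '[{"translation":[-1,4,12],"twist":[0,0,0],"grip":1},{"translation":[-1,4,12],"twist":[0,0,0],"grip":1},{"translation":[0,0,12],"twist":[0,0,0],"grip":1},{"translation":[0,0,12],"twist":[0,0,0],"grip":1},{"translation":[0,0,12],"twist":[0,0,0],"grip":1},{"translation":[0,0,8],"twist":[0,0,0],"grip":1},{"translation":[0,0,0],"twist":[0,0,0],"grip":1},{"translation":[0,0,0],"twist":[0,0,0],"grip":1},{"translation":[0,0,0],"twist":[0,0,0],"grip":1},{"translation":[0,0,0],"twist":[0,0,0],"grip":1}]'
```

```text
t: 2.2
tool_pos: [0.4853, 0.0042, 0.1369]
orientation: [-2.215, -2.214, 0.013]
force: [-0.3, 0.8, -0.3]
opening: 0.0931
```

```bash
python3 -m pendant '[{"translation":[0,0,-4],"twist":[0,0,0],"grip":1},{"translation":[0,0,0],"twist":[0,0,0],"grip":0},{"translation":[0,0,0],"twist":[0,0,0],"grip":-0.4},{"translation":[0,0,0],"twist":[0,0,0],"grip":-1},{"translation":[0,0,0],"twist":[0,0,0],"grip":-1},{"translation":[0,0,0],"twist":[0,0,0],"grip":-1},{"translation":[0,0,0],"twist":[0,0,0],"grip":-1},{"translation":[0,0,0],"twist":[0,0,0],"grip":-1},{"translation":[0,0,0],"twist":[0,0,0],"grip":-1},{"translation":[0,0,0],"twist":[0,0,0],"grip":-1}]' 25
```

```text
t: 3.2
tool_pos: [0.4866, 0.0041, 0.1431]
orientation: [-2.217, -2.216, 0.009]
force: [-1.3, -0.9, 1.2]
opening: 0.0299
```

```bash
python3 -m pendant '[{"translation":[0,0,-5],"twist":[0,0,0],"grip":-1},{"translation":[0,0,-10],"twist":[0,0,0],"grip":-1},{"translation":[0,0,-15],"twist":[0,0,0],"grip":-1},{"translation":[0,0,-15],"twist":[0,0,0],"grip":-1},{"translation":[0,0,-15],"twist":[0,0,0],"grip":-1},{"translation":[0,0,-10],"twist":[0,0,0],"grip":-1},{"translation":[-5,-2,0],"twist":[0,0,0],"grip":-1},{"translation":[-12,-2,0],"twist":[0,0,0],"grip":-1},{"translation":[-18,-3,0],"twist":[0,0,0],"grip":-1},{"translation":[-22,-3,0],"twist":[0,0,0],"grip":-1}]'
python3 -m pendant '[{"translation":[-25,-3,0],"twist":[0,0,0],"grip":-1},{"translation":[-28,-3,0],"twist":[0,0,0],"grip":-1},{"translation":[-28,-3,0],"twist":[0,0,0],"grip":-1},{"translation":[-28,-3,0],"twist":[0,0,0],"grip":-1},{"translation":[-28,-3,0],"twist":[0,0,0],"grip":-1},{"translation":[-28,-3,0],"twist":[0,0,0],"grip":-1},{"translation":[-25,-3,0],"twist":[0,0,0],"grip":-1},{"translation":[-20,-3,0],"twist":[0,0,0],"grip":-1},{"translation":[-12,-2,0],"twist":[0,0,0],"grip":-1},{"translation":[-6,0,0],"twist":[0,0,0],"grip":-1}]'
```

```text
t: 4.2
tool_pos: [0.4747, -0.054, 0.2158]
orientation: [-2.209, -2.218, 0.014]
force: [0.0, -0.7, -3.7]
opening: 0.0294
t: 5.2
tool_pos: [0.4371, -0.2985, 0.2054]
orientation: [-2.205, -2.202, 0.024]
force: [0.6, -0.1, -2.3]
opening: 0.0294
```

```bash
cat > tw.py <<'E'
import sys,json
from h import *
from scipy.spatial.transform import Rotation as R
s=robot.read_state(); R0=R.from_rotvec(s['orientation'])
def go(p,Rt):
    print('t',s['t'],'trans mm',(R0.inv().apply(np.array(p)-s['tool_pos'])*1000).round(1),'twist',(R0.inv()*Rt).as_rotvec().round(4))
E
python3 - <<'E'
from tw import *
go([.448,-.311,.19],R.from_rotvec([-2.217,-2.216,.009]))
E
```

```text
t 5.2 trans mm [-12.6  11.3  15. ] twist [-0.0196 -0.0058 -0.0011]
```

```bash
python3 -m pendant '[{"translation":[-5,4,0],"twist":[-0.01,-0.003,0],"grip":-1},{"translation":[-5,4,0],"twist":[-0.01,-0.003,0],"grip":-1},{"translation":[-2.5,3,5],"twist":[0,0,0],"grip":-1},{"translation":[0,0,8],"twist":[0,0,0],"grip":-1},{"translation":[0,0,8],"twist":[0,0,0],"grip":-1},{"translation":[0,0,8],"twist":[0,0,0],"grip":-1},{"translation":[0,0,4],"twist":[0,0,0],"grip":-1},{"translation":[0,0,0],"twist":[0,0,0],"grip":-1},{"translation":[0,0,0],"twist":[0,0,0],"grip":-1},{"translation":[0,0,0],"twist":[0,0,0],"grip":-1}]'
python3 - <<'E'
from tw import *
go([.448,-.311,.15],R.from_rotvec([-2.217,-2.216,.009]))
grab('side','s2.png');grab('scene','c2.png')
a=[cv2.resize(load(n)['im'][r[0]:r[0]+100,r[1]:r[1]+100,::-1],(400,400),interpolation=2) for n,r in(('side',(110,290)),('scene',(130,165)))]
cv2.imwrite('pics/pc.png',np.hstack(a))
E
```

```text
t: 6.2
tool_pos: [0.4487, -0.3086, 0.1671]
orientation: [-2.213, -2.217, 0.007]
force: [-0.6, 0.5, -2.4]
opening: 0.0299
t 6.2 trans mm [-2.4 -0.6 17.1] twist [-0.0002 -0.0024  0.0022]
```

View pics/pc.png

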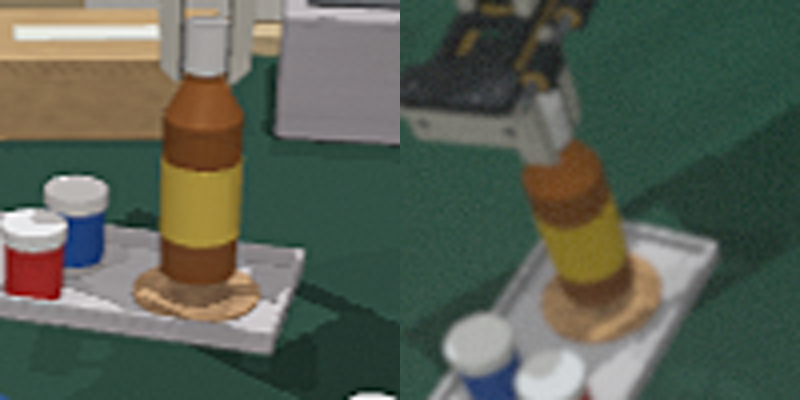

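Both views show the bottle upright, about 17 mm above the pad and centred on it. Lowering gently.

```bash
python3 -m pendant '[{"translation":[-1,0,2],"twist":[0,0,0],"grip":-1},{"translation":[-1,0,2],"twist":[0,0,0],"grip":-1},{"translation":[0,0,2],"twist":[0,0,0],"grip":-1},{"translation":[0,0,2],"twist":[0,0,0],"grip":-1},{"translation":[0,0,2],"twist":[0,0,0],"grip":-1},{"translation":[0,0,2],"twist":[0,0,0],"grip":-1},{"translation":[0,0,1],"twist":[0,0,0],"grip":-1},{"translation":[0,0,1],"twist":[0,0,0],"grip":-1},{"translation":[0,0,0],"twist":[0,0,0],"grip":-1},{"translation":[0,0,0],"twist":[0,0,0],"grip":-1}]'
```

```text
t: 7.3
tool_pos: [0.449, -0.3113, 0.1527]
orientation: [-2.215, -2.218, 0.006]
force: [-0.2, 0.3, -2.9]
opening: 0.0298
```

```bash
python3 -m pendant '[{"translation":[0,0,1],"twist":[0,0,0],"grip":-1},{"translation":[0,0,1],"twist":[0,0,0],"grip":-1},{"translation":[0,0,1],"twist":[0,0,0],"grip":-1},{"translation":[0,0,1],"twist":[0,0,0],"grip":-1},{"translation":[0,0,0],"twist":[0,0,0],"grip":-1},{"translation":[0,0,0],"twist":[0,0,0],"grip":-1},{"translation":[0,0,0],"twist":[0,0,0],"grip":-1},{"translation":[0,0,0],"twist":[0,0,0],"grip":-1},{"translation":[0,0,0],"twist":[0,0,0],"grip":-1},{"translation":[0,0,0],"twist":[0,0,0],"grip":-1}]' 10
```

```text
t: 8.3
tool_pos: [0.4497, -0.312, 0.1501]
orientation: [-2.217, -2.22, 0.006]
force: [-0.4, -0.4, -0.5]
opening: 0.0299
```

The weight is off the wrist (force −0.5 N, was −2.9 N), so I'll release and rise.

```bash
python3 -m pendant '[{"translation":[0,0,0],"twist":[0,0,0],"grip":-0.2},{"translation":[0,0,0],"twist":[0,0,0],"grip":0},{"translation":[0,0,0],"twist":[0,0,0],"grip":0.3},{"translation":[0,0,0],"twist":[0,0,0],"grip":0.3},{"translation":[0,0,-5],"twist":[0,0,0],"grip":0.3},{"translation":[0,0,-15],"twist":[0,0,0],"grip":0.3},{"translation":[0,0,-25],"twist":[0,0,0],"grip":0.3},{"translation":[0,0,-25],"twist":[0,0,0],"grip":0.3},{"translation":[0,0,-25],"twist":[0,0,0],"grip":0.3},{"translation":[0,0,-10],"twist":[0,0,0],"grip":0.3}]'
python3 - <<'E'
from tw import *
c=grab('wrist','w3.png'); grab('side')
c=load('side');P=cloud(c);hsv=cv2.cvtColor(c['im'],cv2.COLOR_RGB2HSV);H,S,V=[hsv[...,i].astype(int) for i in range(3)]
m=(S<40)&(V>120)&(P[...,2]>.165)&(P[...,2]<.2)&(abs(P[...,0]-.448)<.03)&(abs(P[...,1]+.311)<.04)
print('cap side',m.sum(),P[m].mean(0))
c=load('wrist');P=cloud(c);hsv=cv2.cvtColor(c['im'],cv2.COLOR_RGB2HSV);S=hsv[...,1]
m=(S<50)&(abs(P[...,2]-.187)<.008)&(abs(P[...,0]-.448)<.04)&(abs(P[...,1]+.311)<.04); print('cap wrist',m.sum(),P[m].mean(0))
print(robot.read_state()['q'])
# dial tool pose: z_tool=-nz ; y across bar
nz=np.array([-.5662,-.0918,.8192]);up=np.array([.8086,.1311,.5736]);rt=np.array([.1601,-.9871,0]);A=np.array([.5921,.0344,.0912])
for a in(-29,29.3):
    b=np.cos(np.radians(a))*up+np.sin(np.radians(a))*rt
    for sgn in(1,-1):
        x=b*sgn; Rt=R.from_matrix(np.c_[x,np.cross(-nz,x),-nz]); print(a,sgn,Rt.as_rotvec(),(R0.inv()*Rt).as_rotvec())
E
```

```text
t: 9.3
tool_pos: [0.45, -0.3117, 0.2625]
orientation: [-2.217, -2.22, 0.006]
force: [-0.1, -0.2, 0.2]
opening: 0.0604
cap side 111 [ 0.44927497 -0.30510132  0.17883202]
cap wrist 1390 [ 0.44945213 -0.31283054  0.18591935]
[-0.69705034 -0.02084625  1.56788939 -0.00342028  1.59953834 -0.69863885]
-29 1 [2.74165092 0.94964184 0.90122688] [-0.52266758  0.36513626  0.87531109]
-29 -1 [-0.83015051  2.39667506 -0.13741899] [-0.43625617 -0.62447087 -2.15134336]
29.3 1 [-2.77741104  0.49197035 -0.83958804] [-0.31447418  0.64724904  1.85274544]
29.3 -1 [0.44514076 2.5130353  0.26534756] [-0.58949567 -0.28641397 -1.17827254]
```

```bash
python3 -m pendant '[{"translation":[15,0,-4],"twist":[0,0,0],"grip":1},{"translation":[30,5,-4],"twist":[0,0,0],"grip":1},{"translation":[40,7,-3],"twist":[0,0,0],"grip":1},{"translation":[40,7,-3],"twist":[0,0,0],"grip":1},{"translation":[40,7,-3],"twist":[0,0,0],"grip":1},{"translation":[40,7,-3],"twist":[0,0,0],"grip":1},{"translation":[40,7,-3],"twist":[0,0,0],"grip":1},{"translation":[40,7,-3],"twist":[0,0,0],"grip":1},{"translation":[30,5,0],"twist":[0,0,0],"grip":1},{"translation":[15,0,0],"twist":[0,0,0],"grip":1}]'
python3 -m pendant '[{"translation":[0,0,0],"twist":[-0.058,0.04,0.097],"grip":1},{"translation":[0,0,0],"twist":[-0.058,0.04,0.097],"grip":1},{"translation":[0,0,0],"twist":[-0.058,0.04,0.097],"grip":1},{"translation":[0,0,0],"twist":[-0.058,0.04,0.097],"grip":1},{"translation":[0,0,0],"twist":[-0.058,0.04,0.097],"grip":1},{"translation":[0,0,0],"twist":[-0.058,0.04,0.097],"grip":1},{"translation":[0,0,0],"twist":[-0.058,0.04,0.097],"grip":1},{"translation":[0,0,0],"twist":[-0.058,0.04,0.097],"grip":1},{"translation":[0,0,0],"twist":[-0.058,0.04,0.097],"grip":1},{"translation":[0,0,0],"twist":[0,0,0],"grip":1}]'
cat > dial.py <<'E'
from tw import *
nz=np.array([-.5662,-.0918,.8192]);up=np.array([.8086,.1311,.5736]);rt=np.array([.1601,-.9871,0]);A=np.array([.5921,.0344,.0912])
def pose(a,h):
    b=np.cos(np.radians(a))*up+np.sin(np.radians(a))*rt
    return A+h*nz, R.from_matrix(np.c_[b,np.cross(-nz,b),-nz])
E
python3 -c "
from dial import *
go(*pose(-29,.1)); print(s['q'])"
```

```text
t: 10.4
tool_pos: [0.4943, 0.0385, 0.2751]
orientation: [-2.206, -2.2, 0.018]
force: [0.1, -0.1, -0.4]
opening: 0.093
t: 11.4
tool_pos: [0.4837, 0.0517, 0.2557]
orientation: [2.796, 0.91, 0.877]
force: [-1.2, -0.0, -0.6]
opening: 0.0931
t 11.4 trans mm [-21.8  29.1  94.2] twist [-0.0251  0.0167 -0.0422]
[-0.13769354 -0.86957146  2.30400855  0.19369055  1.15400599  0.77564667]
```

```bash
python3 -m pendant '[{"translation":[-4,4,5],"twist":[0,0,0],"grip":1},{"translation":[-4,5,10],"twist":[-0.008,0.005,-0.01],"grip":1},{"translation":[-5,5,10],"twist":[-0.008,0.005,-0.01],"grip":1},{"translation":[-5,5,12],"twist":[-0.008,0.005,-0.01],"grip":1},{"translation":[-4,5,12],"twist":[0,0,-0.01],"grip":1},{"translation":[0,5,12],"twist":[0,0,0],"grip":1},{"translation":[0,0,12],"twist":[0,0,0],"grip":1},{"translation":[0,0,12],"twist":[0,0,0],"grip":1},{"translation":[0,0,0],"twist":[0,0,0],"grip":1},{"translation":[0,0,0],"twist":[0,0,0],"grip":1}]'
python3 -c "
from dial import *
go(*pose(-29,.011)); print(s['q'])
grab('wrist','w4.png')"
```

```text
t: 12.4
tool_pos: [0.5325, 0.0229, 0.1714]
orientation: [2.745, 0.994, 0.87]
force: [-0.7, 0.4, 1.0]
opening: 0.093
t 12.4 trans mm [ 5.4  2.3 89.4] twist [-0.0223  0.015   0.0241]
[-0.20279975 -0.63209091  2.32802373  0.26647956  0.91081065  0.56701394]
```

View pics/w4.png

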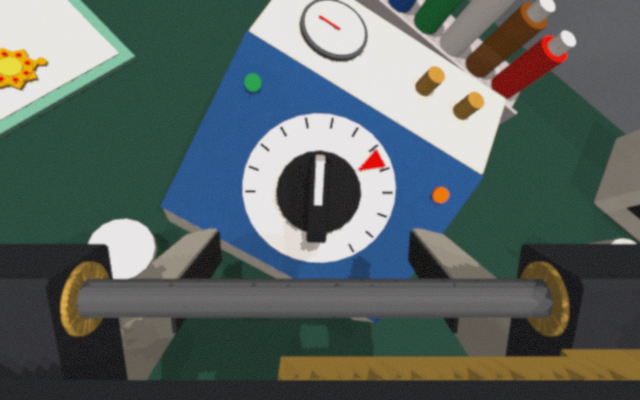

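Seen from above the panel, the stripe runs from (317,205) to the white end at (320,155) and the triangle is at (374,160). This is the second and last measurement of the dial.

```bash
sed -e 's/(u>375)&(u<560)&(v>75)&(v<238)/(u>238)\&(u<402)\&(v>105)\&(v<266)/' -e 's/np.hypot(u-460,v-158)<60/np.hypot(u-318,v-195)<55/' -e 's/(u>440)&(u<560)&(v>100)&(v<240)/(u>340)\&(u<400)\&(v>130)\&(v<190)/' -e 's/np.hypot(u-466,v-157)<48/np.hypot(u-318,v-190)<42/' m2.py > m3.py; python3 m3.py
```

```text
panel 26089 [0.5988 0.0519 0.0978] [-0.5674 -0.092   0.8183] tilt 35.08457972586341 az 9.210948399027352
scale [ 0.0162 -0.0114] 0.05857716732333359 51 0.00022374069103429234
skirt [ 0.0159 -0.011 ] 0.03055393090357816 25 0.0002630264719295644
tri r,deg [0.0528 0.0339 0.053 ] [21.7004 29.2268 37.0069] px centroid [np.float64(0.0464579606701393), np.float64(29.298659024928906)]
stripe [[-0.0025 -0.0019]
 [-0.0171  0.0266]
 [-0.012   0.0292]
 [ 0.0027  0.0008]]
axis at panel [0.5921 0.0344 0.0912]
```

```bash
python3 -m pendant '[{"translation":[2,1,0],"twist":[-0.011,0.007,0.012],"grip":1},{"translation":[2,1,0],"twist":[-0.011,0.007,0.012],"grip":1},{"translation":[1,0,5],"twist":[0,0,0],"grip":1},{"translation":[0,0,10],"twist":[0,0,0],"grip":1},{"translation":[0,0,12],"twist":[0,0,0],"grip":1},{"translation":[0,0,12],"twist":[0,0,0],"grip":1},{"translation":[0,0,10],"twist":[0,0,0],"grip":1},{"translation":[0,0,0],"twist":[0,0,0],"grip":1},{"translation":[0,0,0],"twist":[0,0,0],"grip":1},{"translation":[0,0,0],"twist":[0,0,0],"grip":1}]'
python3 -c "
from dial import *
go(*pose(-28.5,.012)); print(s['q'])"
```

```text
t: 13.45
tool_pos: [0.5683, 0.0296, 0.1384]
orientation: [2.733, 0.948, 0.913]
force: [-0.0, 0.8, -0.2]
opening: 0.0928
t 13.45 trans mm [-6.2 -4.6 40.5] twist [ 0.0076 -0.0073  0.0105]
[-0.15864503 -0.48609549  2.31152136  0.27065598  0.73714311  0.59760946]
```

```bash
python3 -m pendant '[{"translation":[-3,-2,0],"twist":[0.004,-0.004,0.005],"grip":1},{"translation":[-3,-2,0],"twist":[0.004,-0.004,0.005],"grip":1},{"translation":[0,0,6],"twist":[0,0,0],"grip":1},{"translation":[0,0,8],"twist":[0,0,0],"grip":1},{"translation":[0,0,8],"twist":[0,0,0],"grip":1},{"translation":[0,0,8],"twist":[0,0,0],"grip":1},{"translation":[0,0,5],"twist":[0,0,0],"grip":1},{"translation":[0,0,0],"twist":[0,0,0],"grip":1},{"translation":[0,0,0],"twist":[0,0,0],"grip":1},{"translation":[0,0,0],"twist":[0,0,0],"grip":1}]'
python3 -c "
from dial import *
go(*pose(-28.5,.012)); print(s['q'])"
```

```text
t: 14.45
tool_pos: [0.5836, 0.0325, 0.1034]
orientation: [2.748, 0.938, 0.902]
force: [-0.4, 0.2, 0.6]
opening: 0.0931
t 14.45 trans mm [ 0.3 -0.4  2.9] twist [-0.      0.0007 -0.0003]
[-0.14415775 -0.36188314  2.2886667   0.28896342  0.64673474  0.58838948]
```

Well aligned, so I'll close on the bar.

```bash
python3 -m pendant '[{"translation":[0,0,1],"twist":[0,0,0],"grip":0},{"translation":[0,0,0],"twist":[0,0,0],"grip":-0.4},{"translation":[0,0,0],"twist":[0,0,0],"grip":-1},{"translation":[0,0,0],"twist":[0,0,0],"grip":-1},{"translation":[0,0,0],"twist":[0,0,0],"grip":-1},{"translation":[0,0,0],"twist":[0,0,0],"grip":-1},{"translation":[0,0,0],"twist":[0,0,0],"grip":-1},{"translation":[0,0,0],"twist":[0,0,0],"grip":-1},{"translation":[0,0,0],"twist":[0,0,0],"grip":-1},{"translation":[0,0,0],"twist":[0,0,0],"grip":-1}]' 12
python3 -c "
from dial import *
go(*pose(-28.5,.012)); go(*pose(29.3,.012))"
```

```text
t: 15.45
tool_pos: [0.5848, 0.0324, 0.1041]
orientation: [2.746, 0.937, 0.905]
force: [0.2, -0.0, 0.0]
opening: 0.0175
t 15.45 trans mm [-0.7 -1.3  2.8] twist [ 0.0018 -0.001  -0.    ]
t 15.45 trans mm [-0.7 -1.3  2.8] twist [ 0.0011 -0.0018  1.0087]
```

```bash
python3 -m pendant '[{"translation":[0,0,0],"twist":[0,0,0.04],"grip":-1},{"translation":[0,0,0],"twist":[0,0,0.06],"grip":-1},{"translation":[0,0,0],"twist":[0,0,0.06],"grip":-1},{"translation":[0,0,0],"twist":[0,0,0.06],"grip":-1},{"translation":[0,0,0],"twist":[0,0,0.06],"grip":-1},{"translation":[0,0,0],"twist":[0,0,0.06],"grip":-1},{"translation":[0,0,0],"twist":[0,0,0.06],"grip":-1},{"translation":[0,0,0],"twist":[0,0,0.06],"grip":-1},{"translation":[0,0,0],"twist":[0,0,0.04],"grip":-1},{"translation":[0,0,0],"twist":[0,0,0],"grip":-1}]' 20
python3 -c "
from dial import *
go(*pose(29.3,.012))"
```

```text
t: 16.45
tool_pos: [0.5845, 0.0327, 0.1038]
orientation: [-2.938, -0.204, -0.926]
force: [0.6, 0.0, 0.0]
opening: 0.0135
t 16.45 trans mm [-0.9 -0.4  2.8] twist [ 2.000e-04 -8.000e-04  4.894e-01]
```

Opening is now 13.5 mm, so the pads are flat on the 14 mm bar. 0.49 rad remains.

```bash
python3 -m pendant '[{"translation":[0,0,0],"twist":[0,0,0.05],"grip":-1},{"translation":[0,0,0],"twist":[0,0,0.06],"grip":-1},{"translation":[0,0,0],"twist":[0,0,0.06],"grip":-1},{"translation":[0,0,0],"twist":[0,0,0.06],"grip":-1},{"translation":[0,0,0],"twist":[0,0,0.06],"grip":-1},{"translation":[0,0,0],"twist":[0,0,0.06],"grip":-1},{"translation":[0,0,0],"twist":[0,0,0.06],"grip":-1},{"translation":[0,0,0],"twist":[0,0,0.06],"grip":-1},{"translation":[0,0,0],"twist":[0,0,0],"grip":-1},{"translation":[0,0,0],"twist":[0,0,0],"grip":-1}]'
python3 -c "
from dial import *
go(*pose(29.3,.012))"
```

```text
t: 17.45
tool_pos: [0.5844, 0.0324, 0.1037]
orientation: [-2.786, 0.47, -0.844]
force: [-0.2, 0.0, 0.4]
opening: 0.014
t 17.45 trans mm [-1.  -0.4  2.8] twist [ 0.0007 -0.0008  0.0166]
```

```bash
python3 -m pendant '[{"translation":[0,0,0],"twist":[0,0,0.016],"grip":-1},{"translation":[0,0,0],"twist":[0,0,0],"grip":-1},{"translation":[0,0,0],"twist":[0,0,0],"grip":-1},{"translation":[0,0,0],"twist":[0,0,0],"grip":-0.3},{"translation":[0,0,0],"twist":[0,0,0],"grip":0.3},{"translation":[0,0,0],"twist":[0,0,0],"grip":0.6},{"translation":[0,0,0],"twist":[0,0,0],"grip":0.6},{"translation":[0,0,-5],"twist":[0,0,0],"grip":0.6},{"translation":[0,0,-15],"twist":[0,0,0],"grip":0.6},{"translation":[0,0,-25],"twist":[0,0,0],"grip":0.6}]'
python3 -m pendant '[{"translation":[0,0,-20],"twist":[0,0,0],"grip":1},{"translation":[0,0,-15],"twist":[0,0,0],"grip":1},{"translation":[0,0,-10],"twist":[0,0,0],"grip":1},{"translation":[0,0,0],"twist":[0,0,0],"grip":1},{"translation":[0,0,0],"twist":[0,0,0],"grip":1},{"translation":[0,0,0],"twist":[0,0,0],"grip":1},{"translation":[0,0,0],"twist":[0,0,0],"grip":1},{"translation":[0,0,0],"twist":[0,0,0],"grip":1},{"translation":[0,0,0],"twist":[0,0,0],"grip":1},{"translation":[0,0,0],"twist":[0,0,0],"grip":1}]'
python3 - <<'E'
from h import *
[grab(n) for n in('wrist','side','scene')]
a=load('wrist')['im'];b=load('side')['im'];c=load('scene')['im']
cv2.imwrite('pics/f.png',np.vstack([cv2.resize(a,(640,400)),np.hstack([cv2.resize(b[130:250,190:390],(320,192)),cv2.resize(c[130:250,150:350],(320,192))])])[:,:,::-1])
E
```

```text
t: 18.45
tool_pos: [0.5564, 0.0288, 0.1378]
orientation: [-2.783, 0.488, -0.832]
force: [-0.0, 0.2, 0.0]
opening: 0.0651
t: 19.45
tool_pos: [0.5297, 0.0242, 0.1781]
orientation: [-2.782, 0.487, -0.835]
force: [0.5, -0.2, 0.2]
opening: 0.0933
```

View pics/f.png

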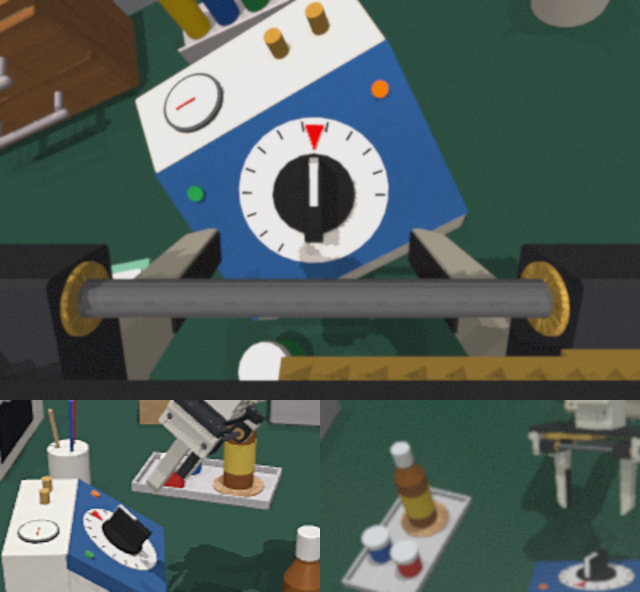

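The dial's white end (314,157) points straight at the triangle (314,137). The bottle stands upright on the pad and the robot is clear of everything, so I'm handing in.

```bash
python3 -c "
from h import *
print(robot.close_job())"
```

```text
the job is handed in; nothing more can be done
None
```

The bottle is on the cork pad and the dial points at the red triangle. I handed the job in at about 19.6 s; it returns no verdict.

- **Bottle:** I gripped the target bottle (the one farthest to the robot's right) by its cap and lowered it until the wrist force fell to −0.5 N, so it was set down, not dropped. After letting go, the wrist camera put the cap at (0.449, −0.313, 0.186), about 2 mm from the measured pad centre. In the last pictures the bottle stands upright on the pad.
- **Dial:** I turned it about 58 degrees clockwise, from about −29 to +29.3 degrees. I measured the triangle at 29.3 degrees in two views. The last wrist picture shows the white end in line with the triangle; I checked that by eye and did not measure it again.
- **Bystanders:** The jars and brush cup look undisturbed in the pictures, but I did not measure them. The last pictures do not cover the medals, and the arm did not go near them. At the end the gripper was open and clear, about 10 cm off the panel.

Two readings disagreed:
- **Bottle position:** The side camera's depth put the cap about 8 mm from the wrist camera's value in y (−0.305 against −0.313). Either value is within the 22 mm limit.
- **Dial grip:** The fingers first closed to 17.5 mm on the 14 mm bar. They settled flat, at 13.5 to 14 mm, once I raised the force and started turning.

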